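# Lock the circuit board down in its inspection jig

### The arm

A 6-joint arm with a two-finger parallel gripper is mounted at the origin on the work surface. World frame = base frame: x ahead of the robot, y to its left, z up, the work surface at z = 0. Lengths are in m, angles in rad, forces in N, time in s.
With the tool pointing down it reaches from about 0.3 to 0.875 m from the base axis. Payload 6.4 kg.
Tool frame: the origin (TCP) lies at the very end of the fingers, on their centre line; the grasp point (between the pads) lies 19 mm behind it (ctrl.pinch_z is the distance from the TCP to the grasp point, in m); z points along the fingers, y is the line along which they close (so a half turn about z gives the same grasp; the last joint's range is limited). The gripper opens to 85 mm and grips with 20 to 120 N. Pads are 22 mm wide; open, the fingers measure 114 mm over their backs; the gripper's body (76 mm by 85 mm) begins 54 mm behind the grasp point. The pads swing forward as they close: fully open they stand 13 mm farther back than shut.
Start: joints at [1.049, 0.181, 1.607, -0, 1.354, -0.206], TCP at [0.179, 0.547, 0.231] pointing down, gripper open.
Joint ranges: [-2.99, 2.99], [-0.89, 2.07], [0.3, 2.58], [-1.14, 4.28], [0, 2.63], [-3.12, 3.12]. Speed limits (rad/s): [2.57, 2.57, 3.01, 3.14, 3.14, 3.14].

### API

Orientations are given as a 3x3 rotation matrix whose columns are the frame's x, y, z axes.
In Python, from rig import ctrl gives the robot as it stands. The module is installed in compiled form; this text tells all that it offers.
- The arm moves only by the shell command python3 -m jog 'ROWS'. ROWS is text: rows parted by semicolons, each of 5 numbers parted by spaces: the shift along the world's x, y, z in m, then the turn about the world's z in rad, then the closure, from 0 (fully open) to 1 (shut). A call has exactly 8 rows; each row shifts and turns the commanded pose from where the row before left it; what a row does not reach is not made up. A row lasts 1/8 s, in which the tool goes at most 62.5 mm and 10.7 degrees, less where a joint would pass 70% of its speed; a pose out of reach is approached as far as the arm can. A call is refused whole if a number of a shift passes 0.0625 or a number of a turn 0.188, either way. A call with a gripper value outside its range is refused whole. The fingers move at their own pace and stop on an object; the grip force is fixed at half the most. Time passes only in rows, so rows that do not move let the fingers close, or fill a call up. It gives the time, the measured TCP pose, the force, the opening and the grip force at its end, in the units of the state.
- ctrl.get_state(): the state, without advancing time (a new reading comes with each control period).
- ctrl.grab_frame(name): name is "side" or "top" or "wrist"; returns the picture (480x640x3 uint8, blue, green, red); there is no depth.
- ctrl.camera_params(name): a dict with "fx", "fy", "cx", "cy" (pixels), "k1" (the pictures are not rectified: a ray, as slopes to the right and down, at radius r is drawn at 1 + k1 r^2 times it, then the intrinsics apply), "rvec" (rotation vector, rad) and "tvec" (3), from world to camera coordinates, as OpenCV has them. Camera axes: x right, y down, z forward; pixel columns grow to the right and rows downward; lengths in m; the calibration is good to about 2 mm. A picture is of the moment at which its call begins: read the wrist's pose just before it. camera_params takes no time and is no camera call; for the wrist camera it gives the pose at the moment of the call.
- ctrl.finish_job(): hands the job in; it is judged then, once.
The state is a dict: "clock": time; "joints": joint angles; "dq": joint speeds; "joint_torque": joint torques, N m; "tcp_pos": TCP position; "tool_rot": TCP orientation; "ft_force": force on the tool from outside, world axes, zero at the start; "wrist_torque": the same for the moment, N m; "opening": opening from 0.0 (shut) to 1.0 (fully open); "grasp_force": force on a finger pad.
Only numpy, scipy, OpenCV 4.12 (cv2) and the standard library are available. Lean on these libraries where they do the work, as an engineer would, in place of code of your own. Each camera call takes 0.05 s, during which the arm holds its last target. There are 200 camera calls.

### The job

Get the green circuit board ready for inspection: push the red handle of the toggle clamp on the jig that holds it down past the over-centre point, until the clamp stays locked by itself with its spindle pressing on the board, then let go. The board must stay seated in its jig. Leave the clamp of the other jig, which holds the white board, open.

Things in the scene. Friction and masses are not known exactly. Their poses are not given: they have to be found in the camera images.
- green_clamp: Steel toggle clamp on the green board's jig. Origin at bench height (z = 0) under the handle's pivot; x towards the board, y across, z up. Pivot (axis y) 50 mm above the origin. The straight handle slopes up to -x; its flat red grip, 22 mm wide, 14 thick, spans 45 to 125 mm from the pivot. On the +x side the work arm stands raised, about 115 mm high, and swings down onto the board.
- green_handle (a joint): Angle (rad) of that clamp's handle, growing as it is pushed down; at q the grip rises 0.85 - q rad above level. Starts open, 0 to 0.2, stays put. Spindle meets the board at about 0.5 and springs back; over-centre at 0.82, then it snaps to a rigid stop at 1.0 (grip top there 49 mm above the bench). Under 10 N straight down with closed fingers, 55 mm behind the pivot (not on the grip end), does it; the grip slides under them.
- green_board: Green circuit board 90 x 80 x 3 mm with black chips, lying loose in the black nest of its jig (aluminium plate 210 x 120 mm). Origin: centre of its underside, 20 mm above the bench, 100 mm along +x from the clamp's origin; z up.
- white_handle (a joint): Handle of the identical clamp on the second, identical jig, which holds a white board; same meaning. Starts open, 0 to 0.2, and is to stay open. The jigs stand side by side, either one left or right, clamps at least 200 mm apart, handles towards the robot.
Things that resemble listed ones, but are neither listed nor needed, are in the scene too. What is shaped like the green_board but brown or orange is not meant.

How it is judged:
At the end, for the whole second after the job is handed in: The green board's clamp is locked past its over-centre point (handle beyond 0.92 rad), its spindle presses on the green board with more than 4 N, the board is at rest, within 12 mm of where it lay and tilted less than 0.1 rad, and the handle of the white board's clamp is still open (below 0.35 rad) (value of joint green_handle above 0.92 rad and contact force between green_clamp and green_board above 4 N and distance of green_board from where it was at the start of the episode below 0.012 m and angle between green_board's own z axis and vertical below 0.1 rad and linear speed of green_board below 0.02 m/s and value of joint white_handle below 0.35 rad); the robot touches nothing.
It fails at once if the clamp of the white board is pushed towards closed (handle beyond 0.5 rad) (value of joint white_handle above 0.5 rad).
It also fails if it takes over 29 s, if anything falls off the work surface, if the arm or the gripper's body presses on something with over 40 N, if the wrist force passes 120 N, or if a joint passes its speed limit or range.

## Working session

There is one attempt and no reset: what is moved stays moved. The work goes in short steps, Python scripts to look and compute and a shell command to move; the robot and the scene stay as the last step left them, time stands still between calls to the robot, and variables do not carry over. Pictures are saved under pics/ and viewed, at most 10 in all, crops included, and the job is handed in when it is done.

```bash
mkdir -p pics
python3 - <<'E'
from rig import ctrl
import cv2
for n in("top","side"):
    cv2.imwrite(f"pics/{n}0.png",ctrl.grab_frame(n)); print(n,ctrl.camera_params(n))
s=ctrl.get_state();print(s["clock"],s["tcp_pos"],s["tool_rot"])
E
```

```text
top {'fx': 529.759340170417, 'fy': 529.759340170417, 'cx': 327.97557542592625, 'cy': 232.06461436619182, 'k1': -0.13526790844420553, 'rvec': array([ 2.01833564, -2.20329482,  0.24369291]), 'tvec': array([0.11332971, 0.65743915, 0.95327893])}
side {'fx': 524.1604435173293, 'fy': 524.1604435173293, 'cx': 326.9849430756411, 'cy': 232.2833454526157, 'k1': -0.04673609266176049, 'rvec': array([ 2.28584388, -0.87901051,  0.3527732 ]), 'tvec': array([-0.42317897,  0.40569684,  0.64417411])}
0.1 [0.17829958 0.54613248 0.23046764] [[-9.50561476e-01  3.10535460e-01 -7.80241530e-04]
 [ 3.10536289e-01  9.50560488e-01 -1.40396690e-03]
 [ 3.05685264e-04 -1.57685016e-03 -9.99998710e-01]]
```

View pics/top0.png

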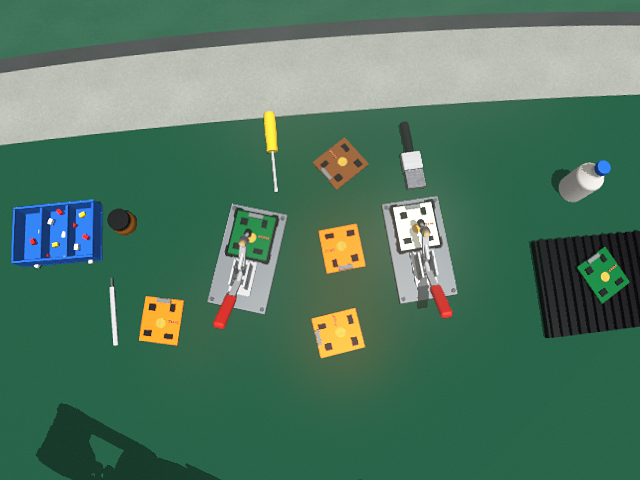

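View pics/side0.png

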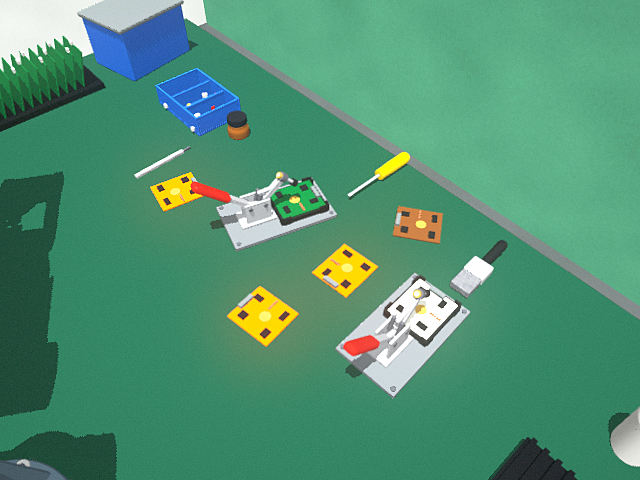

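The top view shows two green boards. One is at (250,235), in the black nest of a jig with a red-handled clamp (grip end at about (220,323)). The other is at (603,275), loose on a black rack with no clamp. The jig one fits the description. The white jig is at (418,225). I'll confirm with an enlarged crop.

Run:
```python
import cv2,numpy as np
t=cv2.imread("pics/top0.png")[190:340,195:305]; s=cv2.imread("pics/side0.png")[160:260,180:345]
t=cv2.resize(t,None,fx=4,fy=4,interpolation=cv2.INTER_CUBIC);s=cv2.resize(s,None,fx=2,fy=2,interpolation=cv2.INTER_CUBIC)
c=np.zeros((600,780,3),np.uint8);c[:,:440]=t;c[:200,440:770]=s
cv2.imwrite("pics/crop.png",c)
```

```text
(no output)
```

View pics/crop.png

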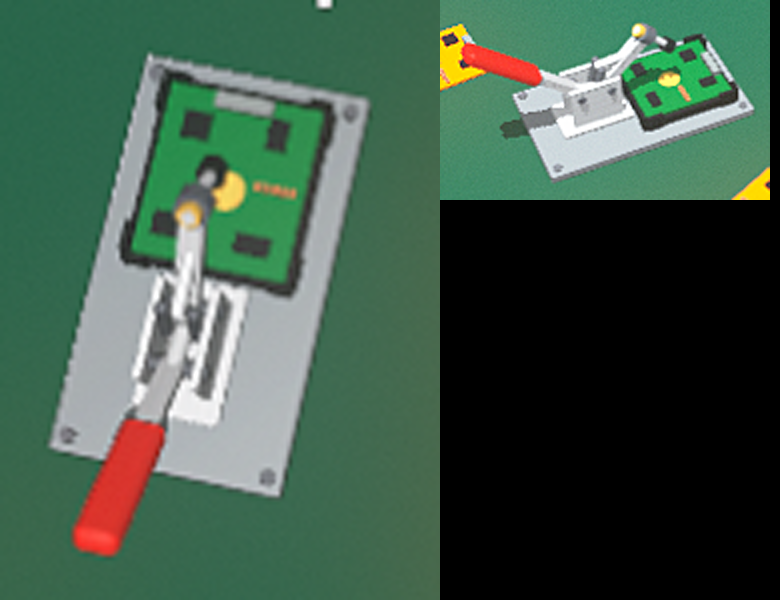

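The crop confirms it: the green board sits in the jig's nest under the raised clamp arm. Plate corners in the crop are (148,55), (370,98), (280,496) and (50,447). The grip runs from (147,425) to (97,545).

```bash
cat > h.py <<'E'
from rig import ctrl
import cv2,numpy as np
from scipy.optimize import least_squares
P={n:ctrl.camera_params(n) for n in("top","side")}
def proj(n,X):
    p=P[n];X=np.atleast_2d(X);R=cv2.Rodrigues(p["rvec"])[0];c=X@R.T+p["tvec"]
    s=c[:,:2]/c[:,2:];s=s*(1+p["k1"]*(s**2).sum(1,keepdims=True))
    return s*[p["fx"],p["fy"]]+[p["cx"],p["cy"]]
def back(n,uv,z):
    return least_squares(lambda a:(proj(n,[a[0],a[1],z])-uv).ravel(),[.5,0]).x
E
python3 - <<'E'
from h import *
t=lambda c:(np.array(c)+.5)/4-.5+[195,190]
pl=[(148,55),(370,98),(280,496),(50,447)];bo=[(165,80),(330,105),(294,287),(130,252)]
for z,C in((.012,pl),(.023,bo)):
    w=np.array([back("top",t(c),z) for c in C]);d=w[0]+w[1]-w[2]-w[3]
    print(z,w.round(4).tolist(),w.mean(0),"sides",[np.linalg.norm(w[i]-w[i-1]).round(4) for i in range(4)],"yaw",np.arctan2(d[1],d[0]))
    yaw=np.arctan2(d[1],d[0])
# full clamp model: x,y,yaw,q
s=lambda c:(np.array(c)-[440,0]+.5)/2-.5+[180,160]
obs=[("top",45,t((147,425))),("top",125,t((97,545))),("side",45,s((540,77))),("side",125,s((467,53)))]
def model(a,r):
    x,y,yw,q=a;e=.85-q;r/=1000
    return [x-r*np.cos(e)*np.cos(yw),y-r*np.cos(e)*np.sin(yw),.05+r*np.sin(e)]
cb=w.mean(0)
def res(a):
    v=[(proj(n,model(a,r))-o).ravel() for n,r,o in obs]
    B=[a[0]+.1*np.cos(a[2]),a[1]+.1*np.sin(a[2]),.023]
    v.append((proj("top",B)-proj("top",[*cb,.023])).ravel()*2); v.append([(a[2]-yaw)*60])
    return np.concatenate(v)
f=least_squares(res,[cb[0]-.1*np.cos(yaw),cb[1]-.1*np.sin(yaw),yaw,.1]);print(f.x,f.fun.round(1))
a=f.x
for r in(45,85,125):print(r,np.round(model(a,r),4))
print("55 behind",a[:2]-.055*np.array([np.cos(a[2]),np.sin(a[2])]))
E
```

```text
0.012 [[0.7563, 0.2486], [0.723, 0.1348], [0.5232, 0.1943], [0.557, 0.3084]] [0.63986256 0.22149552] sides [np.float64(0.2081), np.float64(0.1186), np.float64(0.2085), np.float64(0.119)] yaw -0.2905195443123731
0.023 [[0.7389, 0.2386], [0.7182, 0.1548], [0.6259, 0.1792], [0.6508, 0.2609]] [0.68347257 0.20840318] sides [np.float64(0.0909), np.float64(0.0863), np.float64(0.0955), np.float64(0.0854)] yaw -0.2530043838823701
[ 0.58752019  0.23677513 -0.28078916  0.10466864] [ 0.6  0.3  0.4 -0.   0.   0.1  0.2  0.  -0.7 -0.1 -1.7]
45 [0.5557 0.2459 0.0805]
85 [0.5275 0.2541 0.1076]
125 [0.4993 0.2622 0.1348]
55 behind [0.53467415 0.2520164 ]
```

```bash
python3 -m jog '0.03 -0.025 0 0 1; 0.045 -0.037 0 0 1; 0.045 -0.037 0 0 1; 0.045 -0.037 0 0 1; 0.045 -0.037 0 0 1; 0.045 -0.037 0 0 1; 0.045 -0.037 0 0 1; 0.03 -0.025 0 0 1'
```

```text
clock: 1.1
tcp_pos: [0.5101, 0.2725, 0.2308]
tool_rot: [[-0.95, 0.312, -0.0], [0.312, 0.95, -0.0], [0.0, -0.001, -1.0]]
ft_force: [-0.0, -0.1, 0.7]
opening: -0.004
grasp_force: 0.0
```

```bash
python3 -m jog '0.0265 -0.0215 0 0 1; 0 0 -0.02 0 1; 0 0 -0.03 0 1; 0 0 -0.03 0 1; 0 0 -0.02 0 1; 0 0 0 0 1; 0 0 0 0 1; 0 0 0 0 1'
python3 - <<'E'
from h import *
a=ctrl.grab_frame("wrist");b=ctrl.grab_frame("side")[110:270,140:350];t=ctrl.grab_frame("top")[180:350,180:330]
c=np.zeros((600,800,3),np.uint8);c[:300,:400]=cv2.resize(a,(400,300));c[:300,400:794]=cv2.resize(b,(394,300));c[300:,:265]=cv2.resize(t,(265,300))
cv2.imwrite("pics/pre.png",c);print(ctrl.get_state()["tcp_pos"])
E
```

```text
clock: 2.1
tcp_pos: [0.5359, 0.2533, 0.1326]
tool_rot: [[-0.951, 0.311, 0.002], [0.311, 0.951, 0.001], [-0.002, 0.001, -1.0]]
ft_force: [-0.7, 0.2, 0.2]
opening: -0.001
grasp_force: 0.0
[0.53552081 0.25326273 0.13216845]
```

View pics/pre.png

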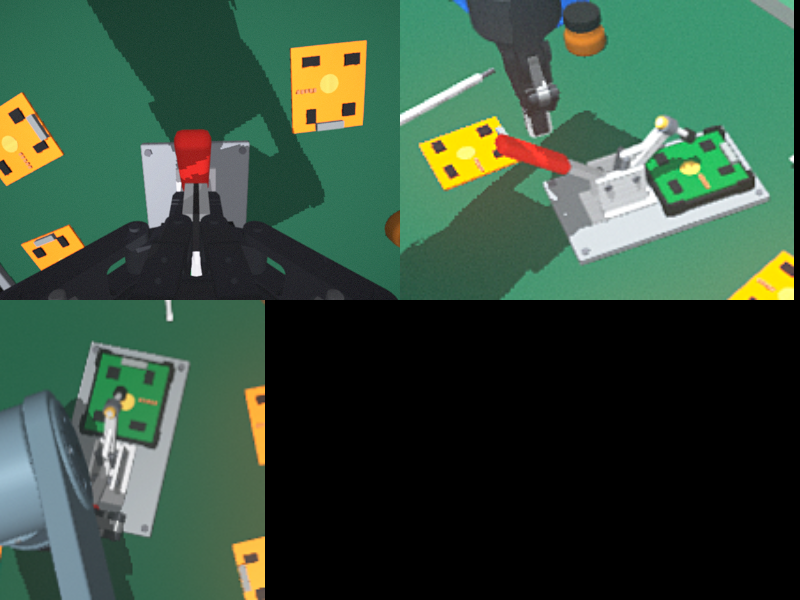

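The wrist view shows the red grip (192,155) lined up under the closed fingers (196,250). In the side view the fingertips (538,130) are just above the grip. Next I push straight down.

```bash
python3 -m jog '0 0 -0.008 0 1; 0 0 -0.008 0 1; 0 0 -0.007 0 1; 0 0 -0.006 0 1; 0 0 -0.006 0 1; 0 0 -0.006 0 1; 0 0 -0.006 0 1; 0 0 0 0 1'
```

```text
clock: 3.25
tcp_pos: [0.5346, 0.253, 0.0835]
tool_rot: [[-0.951, 0.311, -0.001], [0.311, 0.951, -0.0], [0.001, -0.001, -1.0]]
ft_force: [0.6, -0.5, 0.2]
opening: 0.001
grasp_force: 0.0
```

```bash
python3 -m jog '0 0 -0.005 0 1; 0 0 -0.005 0 1; 0 0 -0.005 0 1; 0 0 -0.004 0 1; 0 0 -0.004 0 1; 0 0 -0.004 0 1; 0 0 -0.003 0 1; 0 0 0 0 1'
python3 - <<'E'
from h import *
b=ctrl.grab_frame("side")[110:270,140:350]
cv2.imwrite("pics/mid.png",cv2.resize(b,None,fx=3,fy=3));print(ctrl.get_state()["tcp_pos"])
E
```

```text
clock: 4.25
tcp_pos: [0.5349, 0.2528, 0.0537]
tool_rot: [[-0.951, 0.311, -0.001], [0.311, 0.951, -0.0], [0.0, -0.001, -1.0]]
ft_force: [0.4, -1.2, -0.5]
opening: 0.001
grasp_force: 0.0
[0.53507646 0.2528515  0.05393616]
```

View pics/mid.png

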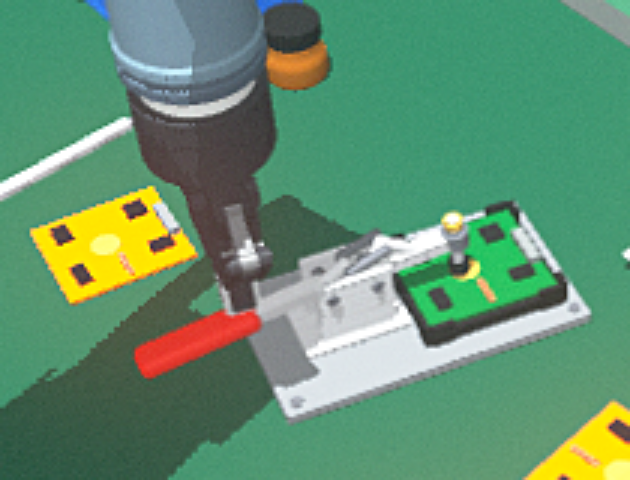

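The handle is down with its grip end at about (145,362) in the crop, and the spindle (462,268) stands on the board. The force on the tool is near zero, so the clamp appears to have snapped over. I'll lift off and check the locked angle.

```bash
python3 -m jog '0 0 0.01 0 1; 0 0 0.02 0 1; 0 0 0.04 0 1; 0 0 0.04 0 1; -0.03 0.03 0.04 0 1; -0.04 0.04 0 0 1; -0.04 0.04 0 0 1; -0.03 0.03 0 0 1'
python3 - <<'E'
from h import *
S=ctrl.grab_frame("side");T=ctrl.grab_frame("top")
x,y,yw=.5875,.2368,-.281
for q in(.5,.7,.82,.92,1.0):
    e=.85-q;X=[x-.125*np.cos(e)*np.cos(yw),y-.125*np.cos(e)*np.sin(yw),.05+.125*np.sin(e)]
    print(q,((proj("side",X)[0]-[140,150])*3).round())
c=np.zeros((600,800,3),np.uint8);c[:360,:630]=cv2.resize(S[150:270,140:350],None,fx=3,fy=3);c[360:,:450]=cv2.resize(T[190:350,190:490],None,fx=1.5,fy=1.5)
cv2.imwrite("pics/post.png",c)
E
```

```text
clock: 5.3
tcp_pos: [0.3938, 0.3947, 0.2066]
tool_rot: [[-0.951, 0.31, 0.002], [0.31, 0.951, 0.002], [-0.002, 0.002, -1.0]]
ft_force: [0.0, -0.5, 0.7]
opening: -0.003
grasp_force: 0.0
0.5 [130. 174.]
0.7 [128. 205.]
0.82 [131. 223.]
0.92 [135. 236.]
1.0 [140. 247.]
```

View pics/post.png

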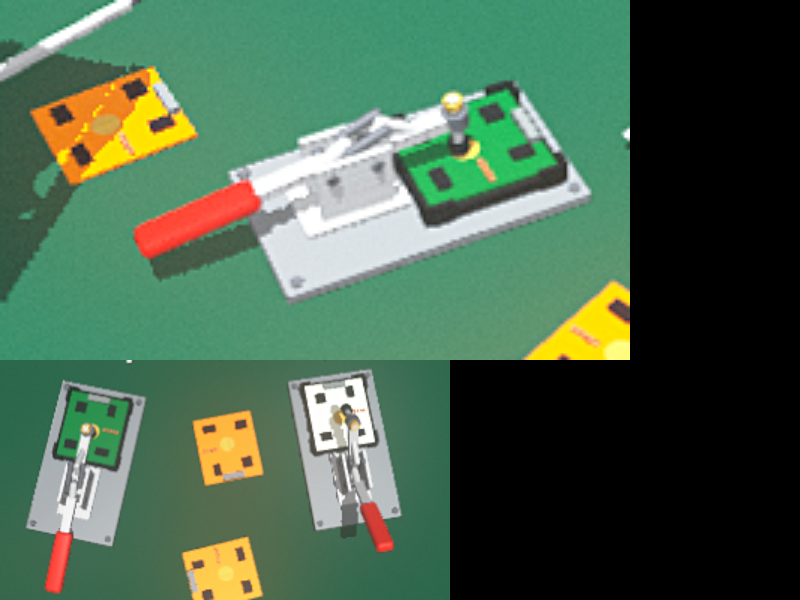

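The grip end is at about (141,243), against a predicted (140,247) for q = 1.0. The clamp is therefore locked at its stop with the spindle on the seated board. The white clamp is still open and the arm is clear.

```bash
python3 -c "
from rig import ctrl
print(ctrl.finish_job())"
```

```text
the job is handed in; nothing more can be done
None
```

I locked the green board's clamp and handed the job in after about 5.4 s; the final pictures show the handle at its stop, the spindle on the seated board, the white clamp still open and the arm clear, but the spindle force was not measured and no verdict came back.

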